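# Shut down the block heater and take the hot tube out to cool

## Task

Flip the red-tipped toggle on the front deck of the block heater across to its left, to the off side marked with a white dot, then lift the loose insulating cap off by its orange knob and set it level into the blue cap holder, its boss down in the hole. Then lift the tall amber tube straight up out of its deep well and stand it upright in the finned aluminium cooling stand, and let go of it. Do not tip the tube or the cap over, and do not disturb the beaker, timer, marker or wrench.

Things in the scene. Friction and masses are not known exactly. Their poses are not given: they have to be found in the camera images.
- heater: Fixed block heater: white body 120 x 150 x 92 mm (x, y, z), grey control deck on its -x side (x -117 to -59 mm, 62 mm high). Origin: centre of the white body's underside on the bench, below the well; z up; turned about z by up to 0.3 rad. Two grey rails 150 mm long run along y on the body, at x = -60 to -24 and 24 to 60 mm, tops at z = 143 mm
- well (a point): Centre of the mouth of the well, at z = 92 mm on the heater's axis; axes as the heater's. Round vertical bore 33 mm wide, 80 mm deep. Between the rails the mouth lies in a channel 48 mm wide (x) and 51 mm deep, open above and at both y ends: fingers can take the tube's head only from above, closing along the heater's y axis
- switch (a joint): Toggle lever of the heater, rad: about 0 (starts 0 to 0.12) = on, leaning to the heater's -y side (red dot on the deck); 1.0 = off end stop, leaning to its +y side (white dot). It turns about a line along the heater's x axis, stays where it is left, and takes a light push near its tip. Off from 0.85 upward
- switch_tip (a point): Centre of the red ball (26 mm wide) on the end of the toggle lever, a steel stick standing on a black housing (50 x 70 x 25 mm) on the deck. The pivot lies at x = -88 mm, y = 0, z = 84 mm in the heater's frame; the ball passes from the -y to the +y side (y -29 to +29 mm) in an arc of 60 mm radius, halfway straight up at z = 144 mm
- cap: Loose round insulating cap, 58 mm high, 0.15 kg: white boss below (42 mm wide, z 0 to 10 mm), black disc (88 mm wide, z 10 to 24 mm), orange knob (24 to 27 mm wide, z 24 to 58 mm, to be gripped from above). Origin: centre of the boss's underside, z up. At first its disc lies on the heater's two rails, over the well, the boss hanging down in the channel 3 mm above the tube
- cap_holder: Fixed low holder for the cap: blue ring 92 mm wide and 30 mm high on a grey flange 108 mm wide, with an open hole 50 mm wide (floor at z = 8 mm). Origin: centre of its underside on the bench, z up. The cap's disc rests on the ring's top, its boss in the hole: the cap's origin is then 20 mm above the holder's
- tube: Loose closed tube, 118 mm tall, 0.12 kg: amber glass body 30 mm wide (z 0 to 84 mm, flat bottom with a chamfer), and a blue ribbed screw head fixed to it, 36 mm wide (z 84 to 118 mm), to be gripped. Origin: centre of its bottom, z up the tube. At first it stands in the well, its head in the channel from 96 to 130 mm above the bench
- cooling_stand: Fixed finned aluminium cup on a dark round foot 100 mm wide. Cup 60 mm wide (fins to 74 mm) and 58 mm high, open above, inside 40 mm wide, inner floor at z = 8 mm. Origin: centre of its underside on the bench, z up
- beaker: Bystander: clear beaker 55 mm wide, 71 mm high, behind the work; origin at the centre of its underside
- timer: Bystander: white kitchen-style lab timer with a round dark dial, 63 x 68 x 57 mm; origin at the centre of its underside
- marker: Bystander: white and blue marker pen 128 mm long, 16 mm thick, lying near the front edge; origin at the centre of its underside
- wrench: Bystander: open-ended wrench 144 mm long, 6 mm thick, lying near the front edge; origin at the centre of its underside
Not all that is in view belongs to the job. Of the things like the cap, leave any that is purple or yellow; of the rest the larger one is meant.

How it is judged (in metres and radians):
On the way, in this order (a step that is already met when the one before it is completed fails the run):
1. the toggle is off while the cap still lies on the heater (value of joint switch above 0.85 rad and z of cap in the frame of heater below 0.136 m and horizontal distance between cap and heater below 0.03 m), for 0.2 s.
2. the cap sits level in its holder, let go, the tube still in the well (horizontal distance between cap and cap_holder below 0.01 m and z of cap in the frame of cap_holder below 0.024 m and angle between cap's own z axis and vertical below 0.1 rad and contact force between cap and the fingers below 0.05 N and z of tube in the frame of heater below 0.03 m), for 0.2 s.
3. the tube is out of the well, upright, above the heater (z of tube in the frame of heater above 0.095 m and angle between tube's own z axis and vertical below 0.25 rad and horizontal distance between tube and heater below 0.04 m), for 0.05 s.
At the end, for the whole second after the job is handed in: Toggle off (0.85 rad or more); cap released in its holder (centre within 10 mm, origin under 24 mm above the holder's, tilt under 0.1 rad); tube released, at rest in the cooling stand (centre within 12 mm, bottom under 14 mm above the stand's underside, tilt under 0.2 rad) (value of joint switch above 0.85 rad and horizontal distance between cap and cap_holder below 0.01 m and z of cap in the frame of cap_holder below 0.024 m and angle between cap's own z axis and vertical below 0.1 rad and contact force between each of cap, tube and the fingers below 0.05 N and horizontal distance between tube and cooling_stand below 0.012 m and z of tube in the frame of cooling_stand below 0.014 m and angle between tube's own z axis and vertical below 0.2 rad and linear speed of tube below 0.02 m/s); the robot touches nothing.
It fails at once if the tube is tipped by more than 0.5 rad (angle between tube's own z axis and vertical above 0.5 rad).
It fails at once if the cap is tipped by more than 0.7 rad (angle between cap's own z axis and vertical above 0.7 rad).
It fails at once if a bystander (beaker, timer, marker, wrench) is moved by more than 30 mm (distance of any of beaker, timer, marker, wrench from where it was at the start of the episode above 0.03 m).
It also fails if it takes over 64 s, if anything falls off the work surface, if the arm or the gripper's body presses on something with over 40 N, if the wrist force passes 120 N, or if a joint passes its speed limit or range.

## Robot

A 6-joint arm with a two-finger parallel gripper is mounted at the origin on a cart in front of the work surface, level with it; the furniture and walls round the work are solid. World frame = base frame: x ahead of the robot, y to its left, z up, the work surface at z = 0. Lengths are in mm, angles in rad, forces in N, time in s.
With the tool pointing down it reaches from about 350 to 800 mm from the base axis. Payload 7.3 kg.
Tool frame: the origin (TCP) lies at the very end of the fingers, on their centre line; the grasp point (between the pads) lies 19 mm behind it; z points along the fingers, x is the direction in which the jaws open and shut, and the axes are right-handed (so a half turn about z gives the same grasp; the last joint's range is limited). The gripper opens to 85 mm and grips with 20 to 120 N. Pads are 22 mm wide; open, the fingers measure 114 mm over their backs; the gripper's body (76 mm by 85 mm) begins 54 mm behind the grasp point. The pads swing forward as they close: fully open they stand 13 mm farther back than shut.
Start: joints at [1.016, 0.342, 1.524, -0, 1.275, -0.146], TCP at [208.68, 481.765, 231.322] pointing down, gripper open.
Joint ranges: [-2.53, 2.53], [-0.77, 2.02], [0.04, 2.7], [-1, 4.14], [0.28, 2.66], [-3.11, 3.11]. Speed limits (rad/s): [2.57, 2.57, 3.14, 3.14, 3.14, 3.14].

## Interface

Orientations are given as a rotation vector (axis times angle).
In Python, from cell import * gives the robot as it stands.
- The arm moves only by the tool jog_arm, never from a script. Its argument "rows" is a list of rows, each a list of 2 entries, a list of its own where there are three numbers: the shift along the tool's x, y, z in cm, then the turn about the tool's z in rad. A call has 1 to 10 rows; each row is the pose to reach, as a shift and turn from the pose commanded when the call began, along the tool's axes at that moment; what a row does not reach only later rows make up. A row lasts 1/12 s, in which the tool goes at most 41.7 mm and 7.16 degrees, less where a joint would pass 70% of its speed; a pose out of reach is approached as far as the arm can. A call with a gripper value outside its range is refused whole. "gripper" is the closure, from 0 (fully open) to 1 (shut), set as the call begins (left out, the last holds). The fingers move at their own pace and stop on an object; the grip force is fixed at half the most. Time passes only in rows, so rows that repeat a pose let the fingers close. It gives the time, the measured TCP pose, the force and the opening at its end, in the units of the state.
- observe(): the state, without advancing time (a new reading comes with each control period).
- snapshot(name): name is "side" or "top" or "wrist"; returns the picture (480x640x3 uint8, red, green, blue); there is no depth.
- camera_params(name): a dict with "fx", "fy", "cx", "cy" (pixels), "pose" (4x4, takes a point from camera to world coordinates). Camera axes: x right, y down, z forward; pixel columns grow to the right and rows downward; lengths in mm; the calibration is good to about 2 mm. The wrist camera is an equidistant fisheye: a pixel r from the principal point sees the ray r / f radians off the axis. A picture is of the moment at which its call begins: read the wrist's pose just before it. camera_params takes no time and is no camera call; for the wrist camera it gives the pose at the moment of the call.
- job_done(): hands the job in, once; it reports no verdict.
Trained networks look in the newest picture that a camera, given by its name, has taken for a name from the list of things; names that differ only in an ending like _2 or _b are one class to them, and where a whole thing is asked for, a point or a joint stands for the part that bears it (a point fixed in the world has none). Each returns a list of dicts, best first, with "conf" (0 to 1); they miss things now and then, are a little off and sometimes report something else, mostly with a low value. They report only what shows in the picture. A call takes as long as a camera call. They do not tell look-alikes from the thing itself.
- trace(label, camera): "pixels" (480x640 bool, what is visible of it) and "bbox" ([left, top, right, bottom] in pixels, round what is visible of it).
The state is a dict: "time": time; "q": joint angles; "dq": joint speeds; "joint_torque": joint torques, N m; "tcp_pos": TCP position; "orientation": TCP orientation; "ft_force": force on the tool from outside, world axes, zero at the start; "ft_torque": the same for the moment, N m; "width": finger opening in mm.
Only numpy, scipy, OpenCV 4.12 (cv2) and the standard library are available. Lean on these libraries where they do the work, as an engineer would, in place of code of your own. Each camera call takes 0.05 s, during which the arm holds its last target.

## Working session

There is one attempt and no reset: what is moved stays moved. The work goes in short steps, Python scripts to look and compute and a tool call to move; the robot and the scene stay as the last step left them, time stands still between calls to the robot, and variables do not carry over. Pictures are saved under pics/ and viewed, and the job is handed in when it is done.

Besides the shell and the picture viewer there is one more tool, called after ">>>" as name(argument=value, ...), one argument or row to a line, values as JSON. jog_arm: Moves the arm, as the interface text tells. Its arguments: {"type":"object","properties":{"rows":{"type":"array"},"gripper":{"type":"number"}},"required":["rows"]}

```bash
ls; mkdir -p pics
cat > h.py <<'E'
from cell import *
import numpy as np, cv2
from scipy.spatial.transform import Rotation as R
def save(name,fn):
    im=snapshot(name); cv2.imwrite('pics/'+fn,im[:,:,::-1]); return im
def ray(name,u,v,cp=None):
    c=cp or camera_params(name); P=np.array(c['pose'])
    if name=='wrist':
        dx=(u-c['cx'])/c['fx'];dy=(v-c['cy'])/c['fy'];r=np.hypot(dx,dy)
        d=np.array([np.sin(r)*dx/max(r,1e-9),np.sin(r)*dy/max(r,1e-9),np.cos(r)])
    else: d=np.array([(u-c['cx'])/c['fx'],(v-c['cy'])/c['fy'],1.])
    return P[:3,3],P[:3,:3]@d
def atz(name,u,v,z,cp=None):
    o,d=ray(name,u,v,cp); return o+d*(z-o[2])/d[2]
def proj(name,p,cp=None):
    c=cp or camera_params(name); P=np.array(c['pose'])
    q=P[:3,:3].T@(np.asarray(p,float)-P[:3,3])
    if name=='wrist':
        r=np.arctan2(np.hypot(q[0],q[1]),q[2]); h=np.hypot(q[0],q[1])
        return np.array([c['cx']+c['fx']*r*q[0]/h,c['cy']+c['fy']*r*q[1]/h])
    return np.array([c['cx']+c['fx']*q[0]/q[2],c['cy']+c['fy']*q[1]/q[2]])
E
python3 - <<'E'
from h import *
for n in ['side','top','wrist']:
    save(n,n+'0.png'); c=camera_params(n); print(n,c['fx'],c['cx'],c['cy'],np.round(c['pose'],2).tolist())
print(observe())
E
```

```text
pics
side 555.5512090856879 319.5327236643816 230.1598479761224 [[-0.99, -0.05, 0.1, 417.72], [-0.11, 0.6, -0.79, 922.49], [-0.02, -0.8, -0.6, 836.32], [0.0, 0.0, 0.0, 1.0]]
top 441.47865281413266 318.8160309641269 249.1867522912092 [[0.0, -0.99, 0.15, 377.31], [-1.0, -0.0, 0.01, -48.4], [-0.01, -0.15, -0.99, 1023.15], [0.0, 0.0, 0.0, 1.0]]
wrist 371.64829954431775 312.85519931957907 236.19156676305207 [[0.4, 0.87, 0.28, 136.68], [0.92, -0.38, -0.12, 512.81], [-0.0, 0.31, -0.95, 373.52], [0.0, 0.0, 0.0, 1.0]]
{'time': 0.15, 'q': array([ 1.01602456e+00,  3.42581034e-01,  1.52480266e+00, -1.29609665e-05,
        1.27536583e+00, -1.46020596e-01]), 'dq': array([ 0.00097574, -0.0012506 , -0.0041001 ,  0.00043515,  0.00080663,
       -0.00187651]), 'joint_torque': array([ 1.75170491e-03, -4.33908713e+01, -2.46146518e+01, -1.75171353e-04,
        5.79130443e-03,  1.74485893e-05]), 'tcp_pos': array([208.5057634 , 481.50101303, 230.77429885]), 'orientation': array([ 2.62564247e+00,  1.72408520e+00, -1.63949810e-03]), 'ft_force': array([-0.31899031, -0.53913851,  0.1698762 ]), 'ft_torque': array([ 0.00138943, -0.00918558,  0.0119998 ]), 'width': 85.25167492490205}
```

View pics/side0.png

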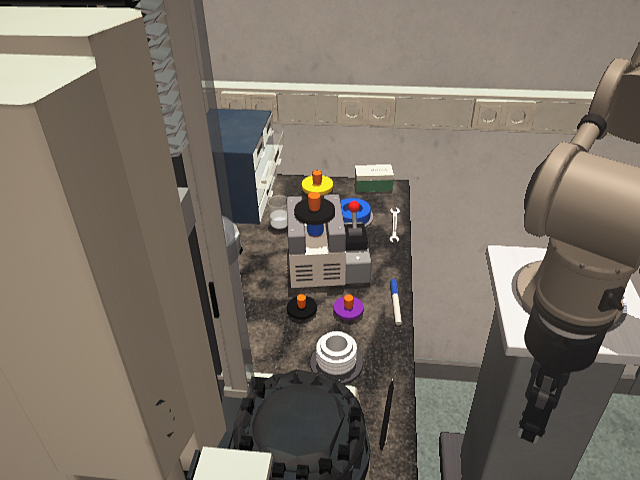

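View pics/top0.png

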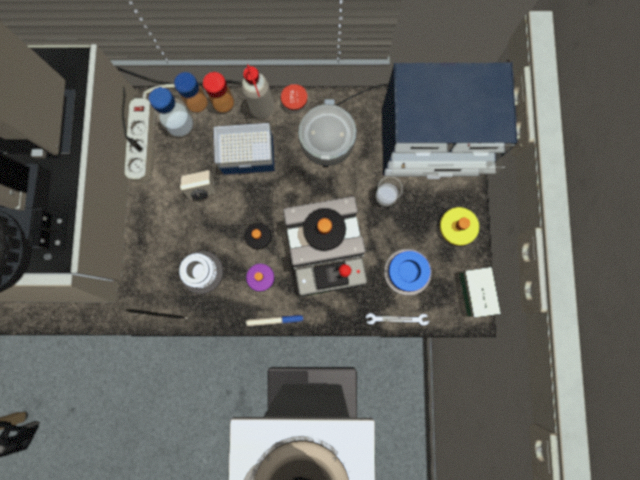

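View pics/wrist0.png

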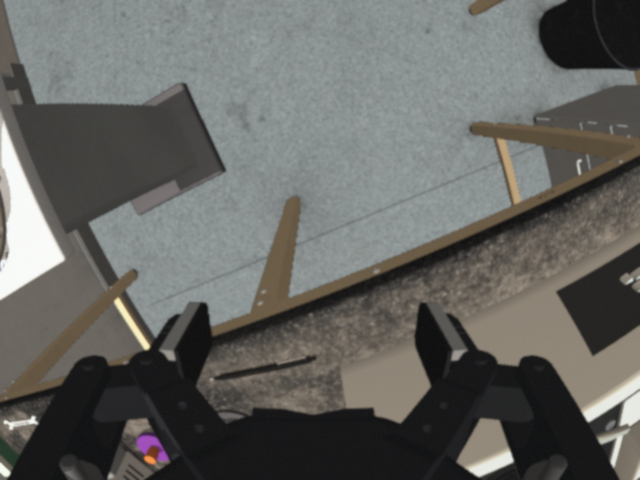

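The top view shows the heater with the black cap at about (324,228), red ball at (345,270), blue holder at (409,271) and cooling stand at (200,270). The bystanders are along the front edge and behind the work. Next I'll measure the positions.

Run:
```python
from h import *
for cam in ['top','side']:
    im=save(cam,cam+'1.png')
    for l in ['heater','switch_tip','cap','cap_holder','cooling_stand','tube','timer','beaker','marker','wrench']:
        for r in trace(l,cam)[:4]:
            m=r['pixels']; ys,xs=np.nonzero(m)
            print(cam,l,round(r['conf'],2),np.round(r['bbox'],0).tolist(),'cen',xs.mean().round(1),ys.mean().round(1),m.sum())
    if cam=='top':
        big=cv2.resize(im[170:320,160:450],None,fx=2.75,fy=2.75,interpolation=cv2.INTER_CUBIC); cv2.imwrite('pics/topbig.png',big[:,:,::-1])
    else:
        big=cv2.resize(im[160:300,260:420],None,fx=4,fy=4,interpolation=cv2.INTER_CUBIC); cv2.imwrite('pics/sidebig.png',big[:,:,::-1])
```

```text
top heater 0.62 [283.0, 195.0, 368.0, 296.0] cen 325.7 250.6 5113
top heater 0.15 [180.0, 170.0, 212.0, 202.0] cen 197.2 185.4 817
top switch_tip 0.66 [332.0, 264.0, 353.0, 277.0] cen 342.8 271.2 171
top cap 0.93 [440.0, 208.0, 482.0, 247.0] cen 458.8 226.3 1103
top cap 0.92 [245.0, 225.0, 272.0, 253.0] cen 257.4 235.9 566
top cap 0.84 [248.0, 266.0, 272.0, 291.0] cen 259.8 277.6 595
top cap 0.68 [301.0, 207.0, 347.0, 251.0] cen 323.8 228.7 1531
top cap_holder 0.87 [384.0, 248.0, 433.0, 296.0] cen 407.0 272.0 1709
top cooling_stand 0.91 [181.0, 253.0, 226.0, 295.0] cen 200.7 272.2 1413
top timer 0.56 [179.0, 169.0, 215.0, 205.0] cen 197.4 185.4 760
top beaker 0.9 [376.0, 180.0, 402.0, 207.0] cen 388.3 191.0 589
top marker 0.6 [248.0, 317.0, 302.0, 325.0] cen 276.3 320.2 296
top wrench 0.7 [372.0, 317.0, 427.0, 322.0] cen 400.1 319.2 181
side heater 0.72 [289.0, 196.0, 371.0, 289.0] cen 327.7 249.8 5391
side switch_tip 0.6 [352.0, 200.0, 358.0, 226.0] cen 353.6 211.1 117
side cap 0.84 [302.0, 172.0, 336.0, 196.0] cen 316.9 183.7 569
side cap 0.83 [284.0, 296.0, 316.0, 322.0] cen 301.7 307.3 567
side cap 0.8 [296.0, 193.0, 336.0, 227.0] cen 314.3 210.0 935
side cap 0.77 [331.0, 295.0, 362.0, 320.0] cen 348.4 307.9 575
side cap_holder 0.7 [342.0, 199.0, 373.0, 228.0] cen 357.3 212.0 573
side cap_holder 0.41 [268.0, 195.0, 288.0, 231.0] cen 277.7 212.4 620
side cooling_stand 0.74 [310.0, 332.0, 363.0, 383.0] cen 337.0 357.3 1979
side cooling_stand 0.6 [391.0, 208.0, 399.0, 241.0] cen 394.1 226.2 144
side tube 0.73 [306.0, 224.0, 325.0, 236.0] cen 315.0 229.9 196
side tube 0.39 [352.0, 201.0, 359.0, 229.0] cen 353.7 212.0 197
side beaker 0.66 [268.0, 195.0, 287.0, 232.0] cen 277.6 211.7 556
side marker 0.5 [388.0, 282.0, 401.0, 324.0] cen 395.5 302.0 277
side wrench 0.7 [390.0, 207.0, 400.0, 242.0] cen 394.1 225.4 199
side wrench 0.38 [287.0, 196.0, 372.0, 288.0] cen 327.8 249.2 5510
```

View pics/topbig.png

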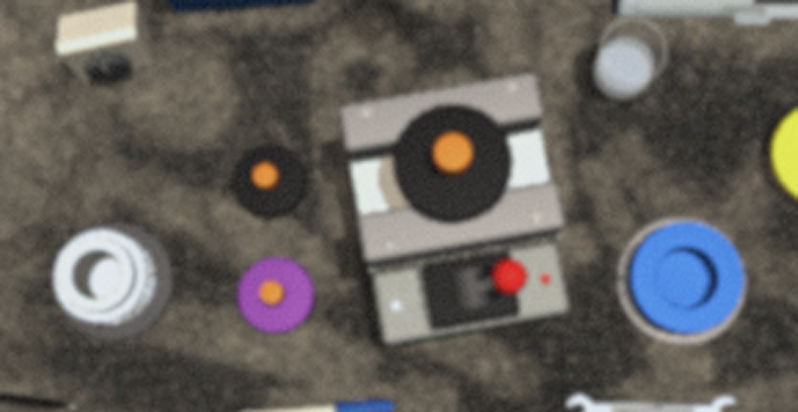

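View pics/sidebig.png

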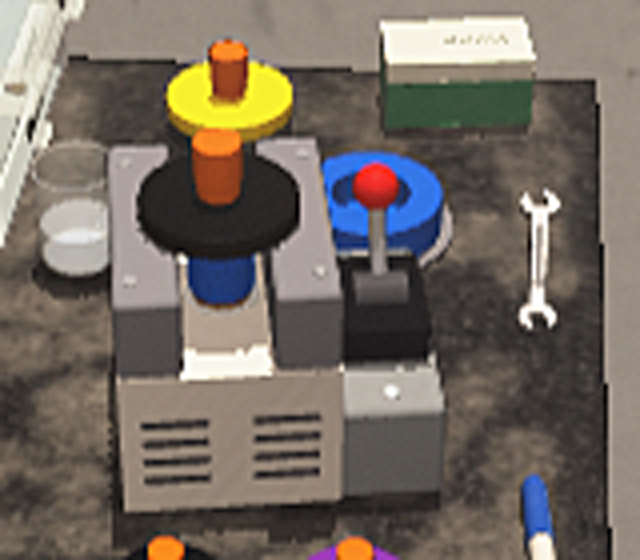

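Run:
```python
from h import *
from scipy.optimize import least_squares
T=lambda a:(a[0]/2.75+160-.3,a[1]/2.75+170-.3); S=lambda a:(a[0]/4+260-.4,a[1]/4+160-.4)
obs=[('top',T((343,107)),(60,75,143)),('top',T((533,75)),(60,-75,143)),('top',T((562,225)),(-60,-75,143)),('top',T((365,262)),(-60,75,143)),
('top',T((385,343)),(-117,75,62)),('top',T((568,308)),(-117,-75,62)),
('side',S((108,150)),(60,-75,143)),('side',S((112,302)),(60,75,143)),('side',S((180,298)),(24,75,143)),('side',S((275,298)),(-24,75,143)),('side',S((342,292)),(-60,75,143)),('side',S((320,138)),(-60,-75,143))]
C={n:camera_params(n) for n in ['top','side']}
def res(p,o):
    M=R.from_euler('z',p[2]).as_matrix()
    return np.concatenate([proj(n,M@np.array(q)+[p[0],p[1],0],C[n])-uv for n,uv,q in o])
for o in [obs,obs[:6],obs[6:]]:
    s=least_squares(res,[460,-50,0.1],args=(o,),loss='soft_l1'); print(s.x.round(3)); print(res(s.x,o).reshape(-1,2).round(1).tolist())
# colored blobs
for n in ['top','side']:
    im=cv2.imread(f'pics/{n}1.png'); hsv=cv2.cvtColor(im,cv2.COLOR_BGR2HSV)
    for nm,lo,hi in [('orange',(5,150,120),(18,255,255)),('red',(0,170,120),(4,255,255)),('red',(174,170,120),(180,255,255)),('blue',(100,130,100),(125,255,255)),('yellow',(24,130,120),(35,255,255))]:
        m=cv2.inRange(hsv,lo,hi); k,l,st,c=cv2.connectedComponentsWithStats(m)
        for i in range(1,k):
            if st[i,4]>25: print(n,nm,st[i].tolist(),c[i].round(1))
```

```text
[ 5.49286e+02 -4.77920e+01  1.76000e-01]
[[-1.9, -0.9], [1.2, -1.7], [1.6, 0.7], [-0.3, 0.1], [-0.6, 0.6], [0.8, 1.4], [-0.5, -1.3], [-0.3, 1.1], [0.2, 1.2], [-0.1, -0.0], [0.6, 0.6], [-0.6, -0.9]]
[ 5.4973e+02 -4.6877e+01  1.8500e-01]
[[-2.5, -0.8], [0.4, -2.2], [1.3, 0.2], [-0.4, 0.2], [-0.5, 0.6], [0.8, 0.8]]
[ 5.48888e+02 -4.89120e+01  1.67000e-01]
[[0.1, -1.7], [-0.4, 0.6], [0.2, 0.8], [-0.2, -0.3], [0.5, 0.4], [-0.1, -1.0]]
top orange [213, 93, 20, 18, 238] [223.4 102.4]
top orange [187, 94, 19, 17, 124] [196.7 102.8]
top orange [318, 218, 14, 15, 169] [324.4 224.9]
top orange [458, 218, 11, 11, 94] [463.2 223. ]
top orange [252, 229, 9, 9, 66] [255.9 233.2]
top orange [255, 273, 8, 7, 37] [258.4 276.2]
top red [244, 66, 14, 18, 165] [250.8  73.8]
top red [203, 72, 22, 21, 352] [213.6  82.2]
top red [282, 85, 24, 24, 313] [293.9  96.6]
top red [339, 264, 12, 13, 103] [344.6 270.2]
top blue [175, 73, 21, 19, 325] [184.7  82. ]
top blue [149, 88, 23, 21, 350] [160.2  97.8]
top blue [389, 252, 41, 39, 1254] [408.7 270.9]
top blue [283, 316, 19, 7, 98] [291.9 318.6]
top yellow [440, 207, 40, 39, 1021] [459.  226.1]
side orange [312, 170, 10, 16, 119] [316.7 177.2]
side orange [308, 192, 13, 19, 204] [313.8 200.5]
side orange [297, 294, 9, 14, 109] [301.  300.3]
side orange [344, 294, 9, 15, 110] [348.3 300.7]
side red [348, 201, 12, 11, 92] [353.3 206.2]
side blue [340, 198, 31, 26, 429] [355.2 209.8]
side blue [307, 225, 15, 11, 120] [314.4 229.5]
side blue [391, 279, 7, 15, 80] [393.5 286.2]
side yellow [302, 176, 31, 16, 332] [317.  184.1]
```

Run:
```python
from h import *
print('knob top', atz('top',324.4,224.9,185).round(1), 'side', atz('side',313.8,193.5,191).round(1), 'side mid',atz('side',313.8,200.8,174).round(1))
print('disc', atz('top',324,229,157).round(1), 'side disc', atz('side',314.5,209.8,155).round(1))
print('ball',atz('top',344.6,270.2,136).round(1),atz('side',353.5,206.2,136).round(1))
print('holder',atz('top',409,271,30).round(1),atz('side',355.8,211,25).round(1))
M=R.from_euler('z',.176).as_matrix()
for s in (0,.1): 
  a=-.5+s; print('ball pred',(M@[-88,60*np.sin(a),84+60*np.cos(a)]+[549.3,-47.8,0]).round(1))
im=cv2.imread('pics/top1.png'); cv2.imwrite('pics/stand_t.png',cv2.resize(im[240:310,165:435],None,fx=2.9,fy=8*2.9/8,interpolation=cv2.INTER_CUBIC))
im2=cv2.imread('pics/side1.png'); a=cv2.resize(im2[320:390,300:380],None,fx=6,fy=6,interpolation=cv2.INTER_CUBIC)
b=cv2.resize(im[240:310,165:245],None,fx=6,fy=6,interpolation=cv2.INTER_CUBIC)
cv2.imwrite('pics/stand.png',cv2.resize(np.vstack([a,b]),None,fx=.7,fy=.7))
a=cv2.resize(im2[185:245,325:395],None,fx=6,fy=6,interpolation=cv2.INTER_CUBIC)
b=cv2.resize(im[240:300,374:444],None,fx=6,fy=6,interpolation=cv2.INTER_CUBIC)
cv2.imwrite('pics/holder.png',cv2.resize(np.hstack([a,b]),None,fx=.9,fy=.9))
```

```text
knob top [550.7 -49.1 185. ] side [550.4 -53.4 191. ] side mid [550.4 -51.  174. ]
disc [548.1 -48.3 157. ] side disc [548.6 -44.9 155. ]
ball [467.7 -90.  136. ] [467.8 -93.5 136. ]
holder [ 477.1 -239.9   30. ] [ 468.5 -233.6   25. ]
ball pred [467.7 -91.5 136.7]
ball pred [466.8 -86.2 139.3]
```

View pics/stand.png

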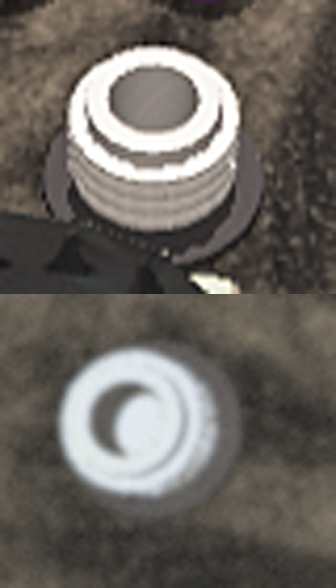

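View pics/holder.png

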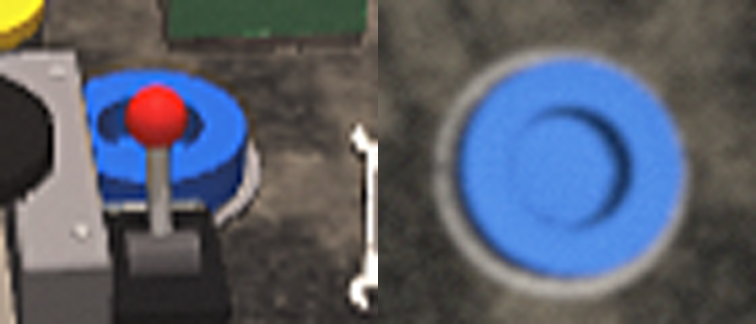

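```bash
cat > ov.py <<'E'
from h import *
def ov(im,name,circ,box,f,fn,cp=None):
    x0,y0,x1,y1=box
    big=cv2.resize(im[y0:y1,x0:x1],None,fx=f,fy=f,interpolation=cv2.INTER_CUBIC)
    for (c,d,z,col) in circ:
        t=np.linspace(0,2*np.pi,80)
        p=np.array([proj(name,[c[0]+d/2*np.cos(a),c[1]+d/2*np.sin(a),z],cp) for a in t])
        q=((p-[x0,y0]+.5)*f).astype(np.int32)
        cv2.polylines(big,[q],True,col,1)
    if fn: cv2.imwrite('pics/'+fn,big)
    return big
E
python3 - <<'E'
from ov import *
T=cv2.imread('pics/top1.png');S=cv2.imread('pics/side1.png')
st=atz('top',196.4,270.2,58); st2=atz('side',336.4,343.3,58); ho=atz('top',409.5,270.8,30)
print(st,st2,ho)
sc=[(st,40,58,(0,0,255)),(st,74,58,(0,255,0)),(st,100,2,(255,0,255))]
hc=[(ho,50,30,(0,0,255)),(ho,92,30,(0,255,0)),(ho,108,4,(255,0,255))]
a=ov(T,'top',sc,(165,240,245,310),5,None);b=ov(S,'side',sc,(300,320,380,390),5,None)
c=ov(T,'top',hc,(370,240,450,310),5,None);d=ov(S,'side',hc,(320,185,400,255),5,None)
cv2.imwrite('pics/ov1.png',cv2.resize(np.vstack([np.hstack([a,b]),np.hstack([c,d])]),(686,600)))
E
```

```text
[474.96469819 232.52982878  58.        ] [476.36930888 237.42948471  58.        ] [ 477.51608133 -241.06938018   30.        ]
```

View pics/ov1.png

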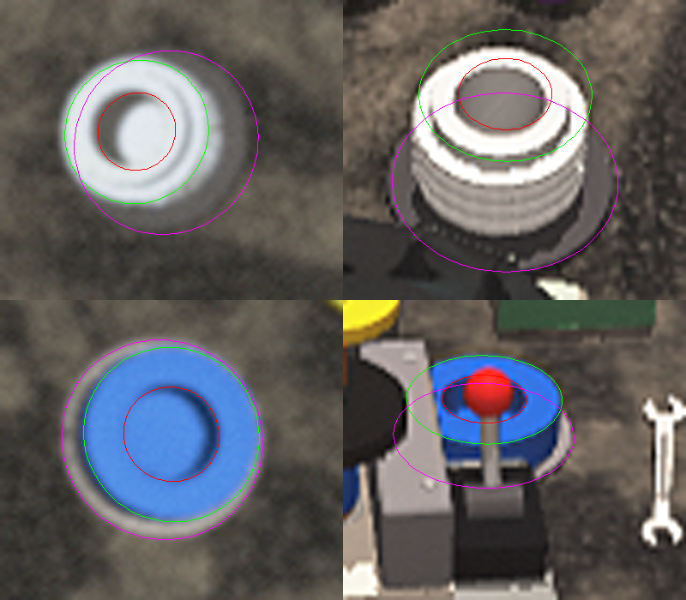

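```bash
cat > go.py <<'E'
import sys
from h import *
# usage: go.py x y z [tool-x world angle]
def go(t,ang=None):
    s=observe(); M=R.from_rotvec(s['orientation']).as_matrix()
    d=M.T@(np.array(t)-s['tcp_pos'])/10
    a=np.arctan2(M[1,0],M[0,0]); turn=0 if ang is None else -((ang-a+np.pi/2)%np.pi-np.pi/2)
    print('t',round(s['time'],2),'tcp',s['tcp_pos'].round(1),'ang',a.round(3),'tilt',np.degrees(np.arccos(-M[2,2])).round(2),'F',s['ft_force'].round(1),'w',s['width'].round(1),'q',s['q'].round(2))
    print('shift cm',d.round(2).tolist(),'turn',round(turn,3),'rows',np.linalg.norm(d)*10/41.7)
if __name__=='__main__':
    v=list(map(float,sys.argv[1:])); go(v[:3],v[3] if len(v)>3 else None)
E
python3 go.py 340 195 260 1.747; python3 go.py 467 -90 260 1.747
```

```text
Traceback (most recent call last):
  File "go.py", line 11, in <module>
    v=list(map(float,sys.argv[1:])); go(v[:3],v[3] if len(v)>3 else None)
                                     ~~^^^^^^^^^^^^^^^^^^^^^^^^^^^^^^^^^^
  File "go.py", line 8, in go
    print('t',round(s['time'],2),'tcp',s['tcp_pos'].round(1),'ang',a.round(3),'tilt',np.degrees(np.arccos(-M[2,2])).round(2),'F',s['ft_force'].round(1),'w',s['width'].round(1),'q',s['q'].round(2))
                                                                                                                                                            ^^^^^^^^^^^^^^^^
AttributeError: 'float' object has no attribute 'round'
Traceback (most recent call last):
  File "go.py", line 11, in <module>
    v=list(map(float,sys.argv[1:])); go(v[:3],v[3] if len(v)>3 else None)
                                     ~~^^^^^^^^^^^^^^^^^^^^^^^^^^^^^^^^^^
  File "go.py", line 8, in go
    print('t',round(s['time'],2),'tcp',s['tcp_pos'].round(1),'ang',a.round(3),'tilt',np.degrees(np.arccos(-M[2,2])).round(2),'F',s['ft_force'].round(1),'w',s['width'].round(1),'q',s['q'].round(2))
                                                                                                                                                            ^^^^^^^^^^^^^^^^
AttributeError: 'float' object has no attribute 'round'
```

```bash
sed -i "s/s\['width'\].round(1)/round(s['width'],1)/" go.py
python3 go.py 340 195 260 1.747; python3 go.py 467 -90 260 1.747
```

```text
t 1.25 tcp [208.7 481.8 231.3] ang 1.162 tilt 0.0 F [ 0.4 -0.4 -0.4] w 85.5 q [ 1.02  0.34  1.52 -0.    1.28 -0.15]
shift cm [-21.09, 23.45, -2.87] turn -0.585 rows 7.594843601667477
t 1.25 tcp [208.7 481.8 231.3] ang 1.162 tilt 0.0 F [ 0.4 -0.4 -0.4] w 85.5 q [ 1.02  0.34  1.52 -0.    1.28 -0.15]
shift cm [-42.2, 46.43, -2.87] turn -0.585 rows 15.061527468579564
```

>>> jog_arm(
  rows=[
    [[-21.1, 23.4, -2.9], -0.585],
    [[-21.1, 23.4, -2.9], -0.585],
    [[-21.1, 23.4, -2.9], -0.585],
    [[-21.1, 23.4, -2.9], -0.585],
    [[-21.1, 23.4, -2.9], -0.585],
    [[-21.1, 23.4, -2.9], -0.585],
    [[-21.1, 23.4, -2.9], -0.585],
    [[-21.1, 23.4, -2.9], -0.585],
    [[-21.1, 23.4, -2.9], -0.585],
  ],
  gripper=0.42,
)

```text
time: 2.0
tcp_pos: [341.8, 190.6, 261.1]
orientation: [2.022, 2.401, 0.001]
ft_force: [0.7, 0.8, 0.3]
width: 49.5
```

```bash
python3 go.py 467 -90 260 1.747
```

```text
t 2.0 tcp [341.8 190.6 261.1] ang 1.742 tilt 0.17 F [0.7 0.8 0.3] w 49.5 q [ 0.31  0.07  1.8  -0.    1.28 -1.43]
shift cm [-29.78, 7.56, 0.18] turn -0.005 rows 7.368899147914314
```

>>> jog_arm(
  rows=[
    [[-29.8, 7.6, 0.2], 0],
    [[-29.8, 7.6, 0.2], 0],
    [[-29.8, 7.6, 0.2], 0],
    [[-29.8, 7.6, 0.2], 0],
    [[-29.8, 7.6, 0.2], 0],
    [[-29.8, 7.6, 0.2], 0],
    [[-29.8, 7.6, 0.2], 0],
    [[-29.8, 7.6, 0.2], 0],
    [[-29.8, 7.6, 0.2], 0],
    [[-29.8, 7.6, 0.2], 0],
  ],
)

```text
time: 2.83
tcp_pos: [466.4, -84.8, 257.8]
orientation: [-2.018, -2.405, -0.0]
ft_force: [0.4, 1.0, 0.9]
width: 49.4
```

```bash
python3 - <<'E'
from h import *
cp=camera_params('wrist'); save('wrist','w2.png')
print(np.round(cp['pose'],3).tolist()); 
for p in [(467.7,-91.5,136.7),(549.3,-48,191)]: print(proj('wrist',p,cp))
E
python3 go.py 467 -90 125 1.747
```

```text
[[-0.174, 0.938, 0.301, 389.354], [0.985, 0.165, 0.055, -98.648], [0.002, 0.306, -0.952, 400.605], [0.0, 0.0, 0.0, 1.0]]
[303.30935617 227.93624662]
[343.60793103 369.54923194]
t 2.88 tcp [466.1 -84.  258. ] ang 1.747 tilt 0.08 F [-0.7  0.8 -0.2] w 49.3 q [-0.34  0.23  1.61  0.    1.31 -2.09]
shift cm [-0.63, -0.01, 13.3] turn -0.0 rows 3.193438867734711
```

View pics/w2.png

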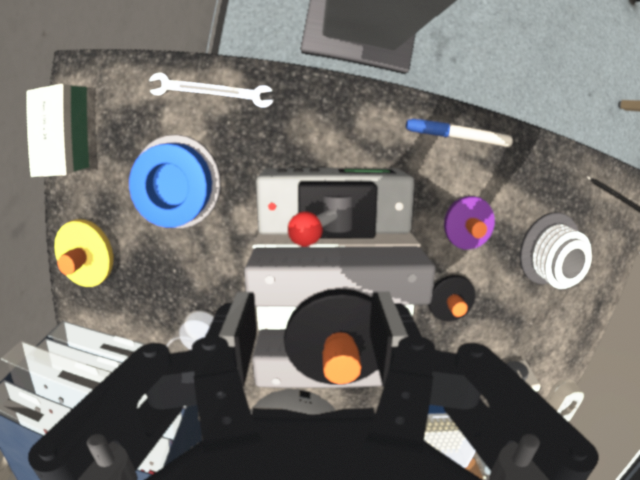

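Run:
```python
from ov import *
W=cv2.imread('pics/w2.png'); cp=camera_params('wrist')
print(np.round(cp['pose'],2)[:3,3])
ho=(477.5,-241);st=(475.5,235); hp=(549.3,-48);
c=[(ho,50,30,(0,0,255)),(ho,92,30,(0,255,0)),(ho,108,4,(255,0,255)),(st,40,58,(0,0,255)),(st,60,58,(0,255,0)),(st,100,2,(255,0,255)),(hp,88,157,(0,255,0)),(hp,26,191,(255,0,0))]
a=ov(W,'wrist',c,(110,120,240,240),3,None,cp);b=ov(W,'wrist',c,(490,190,620,310),3,None,cp)
d=ov(W,'wrist',c,(235,160,435,400),2,None,cp)
M=R.from_euler('z',.176).as_matrix()
for q in [(60,75,143),(60,-75,143),(-60,75,143),(-60,-75,143),(-24,75,143),(-24,-75,143),(-117,75,62),(-117,-75,62)]:
    p=proj('wrist',M@q+[549.3,-48,0],cp); cv2.circle(d,tuple(((p-[235,160]+.5)*2).astype(int)),3,(0,0,255),-1)
cv2.imwrite('pics/ov2.png',np.hstack([np.vstack([a,b])[:480],d[:, :400]])[:600]) if 0 else None
cv2.imwrite('pics/ov2.png',np.hstack([cv2.resize(np.vstack([a,b]),(260,480)),d]))
```

```text
[389.08 -97.91 400.79]
```

View pics/ov2.png

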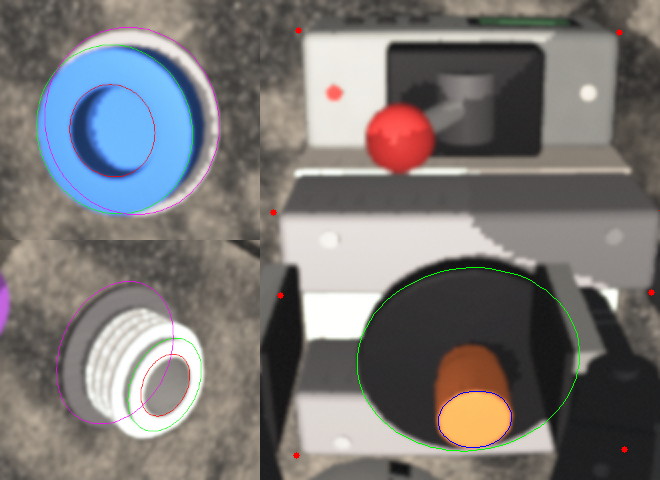

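>>> jog_arm(
  rows=[
    [[-0.6, 0, 4], 0],
    [[-0.6, 0, 8], 0],
    [[-0.6, 0, 11], 0],
    [[-0.6, 0, 13.3], 0],
    [[-0.6, 0, 13.3], 0],
    [[-0.6, 0, 13.3], 0],
  ],
)

```text
time: 3.38
tcp_pos: [467.0, -89.2, 125.3]
orientation: [-2.014, -2.409, 0.001]
ft_force: [-0.3, 0.8, 1.2]
width: 49.6
```

```bash
python3 - <<'E'
from h import *
save('wrist','w3.png');save('side','s3.png')
s=cv2.imread('pics/s3.png')[160:300,260:420]; cv2.imwrite('pics/s3b.png',cv2.resize(s,None,fx=4,fy=4))
E
python3 go.py 457.6 -34 125 1.747
```

```text
t 3.48 tcp [468.7 -90.3 127.1] ang 1.748 tilt 0.17 F [ 1.   0.1 -0.4] w 49.6 q [-0.35  0.37  1.8   0.    0.96 -2.1 ]
shift cm [5.73, -0.09, 0.2] turn 0.001 rows 1.375828079307164
```

View pics/w3.png

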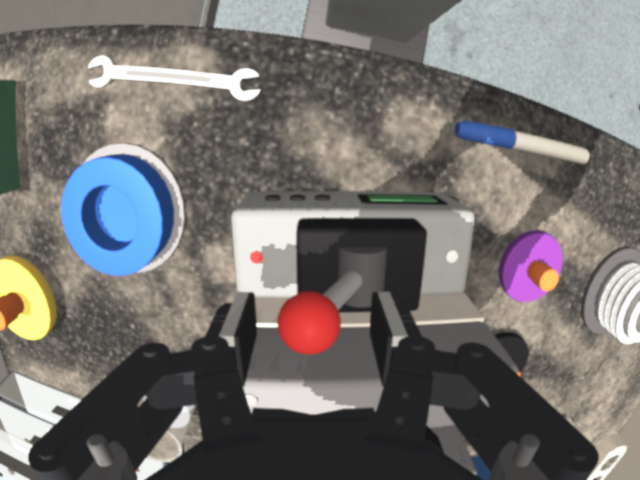

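View pics/s3b.png

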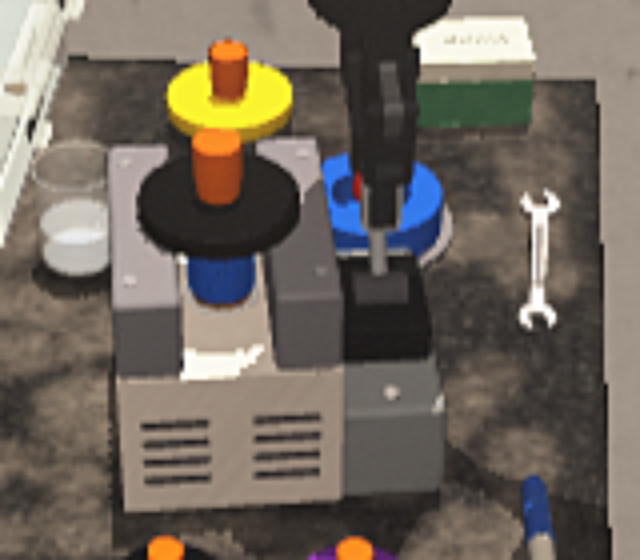

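>>> jog_arm(
  rows=[
    [[1.0, 0, 0], 0],
    [[2.0, 0, 0], 0],
    [[3.0, 0, 0], 0],
    [[4.0, 0, 0], 0],
    [[5.0, 0, 0], 0],
    [[5.8, 0, 0], 0],
    [[6.3, 0, 0], 0],
    [[6.5, 0, 0], 0],
    [[6.5, 0, 0], 0],
  ],
)

```text
time: 4.23
tcp_pos: [455.9, -26.2, 125.1]
orientation: [-2.016, -2.408, 0.0]
ft_force: [0.8, -0.2, 0.1]
width: 49.5
```

```bash
python3 - <<'E'
from h import *
save('wrist','w4.png')
E
python3 go.py 467 -89.2 260 1.747
```

```text
t 4.28 tcp [456.  -26.5 125.1] ang 1.747 tilt 0.05 F [ 0.5 -1.4  0. ] w 49.4 q [-0.23  0.34  1.86  0.    0.94 -1.97]
shift cm [-6.36, -0.03, -13.49] turn 0.0 rows 3.5771276964712744
```

View pics/w4.png

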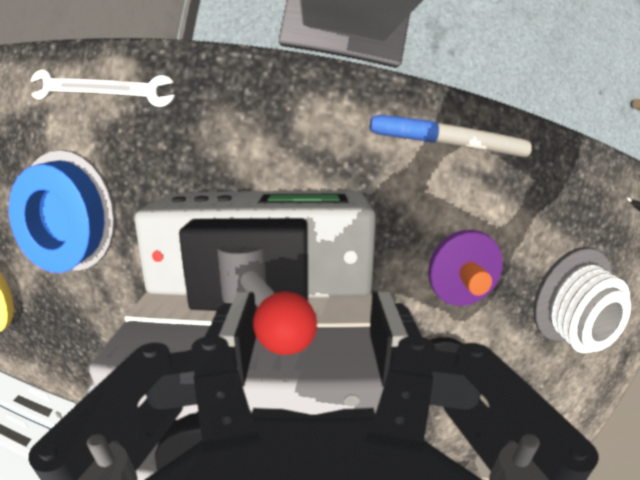

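>>> jog_arm(
  rows=[
    [[0.2, 0, 0], 0],
    [[0.4, 0, 0], 0],
    [[0.4, 0, 0], 0],
    [[0.4, 0, 0], 0],
  ],
)

```text
time: 4.62
tcp_pos: [455.6, -23.3, 125.2]
orientation: [2.018, 2.408, -0.0]
ft_force: [0.8, -2.4, -2.2]
width: 49.6
```

```bash
python3 go.py 456 -28 260 1.747
```

```text
t 4.62 tcp [455.6 -23.3 125.2] ang 1.747 tilt 0.02 F [ 0.8 -2.4 -2.2] w 49.6 q [-0.22  0.34  1.86 -0.    0.94 -1.97]
shift cm [-0.48, -0.04, -13.48] turn -0.0 rows 3.2352518013211893
```

>>> jog_arm(
  rows=[
    [[-0.5, 0, 0], 0],
    [[-0.5, 0, -4], 0],
    [[-0.5, 0, -8], 0],
    [[-0.5, 0, -12], 0],
    [[-0.5, 0, -13.5], 0],
    [[-0.5, 0, -13.5], 0],
  ],
)

```text
time: 5.12
tcp_pos: [458.4, -28.3, 264.6]
orientation: [2.013, 2.403, 0.007]
ft_force: [0.2, -1.0, 0.1]
width: 49.3
```

```bash
python3 - <<'E'
from h import *
cp=camera_params('wrist'); save('wrist','w5.png'); M=R.from_euler('z',.176).as_matrix()
for a in (.35,.4,.45,.5): print(a,proj('wrist',M@[-88,60*np.sin(a),84+60*np.cos(a)]+[549.3,-48,0],cp))
E
python3 go.py 549.3 -48.2 240 1.747
```

```text
0.35 [293.46238469 222.64330687]
0.4 [297.2555833  222.23063653]
0.45 [300.95207325 221.77084631]
0.5 [304.53780207 221.26631366]
t 5.17 tcp [457.2 -28.1 262. ] ang 1.747 tilt 0.25 F [-0.3  0.4 -0.4] w 49.3 q [-0.23  0.19  1.64  0.    1.3  -1.98]
shift cm [-3.59, 8.7, 2.24] turn -0.0 rows 2.321145479728611
```

View pics/w5.png

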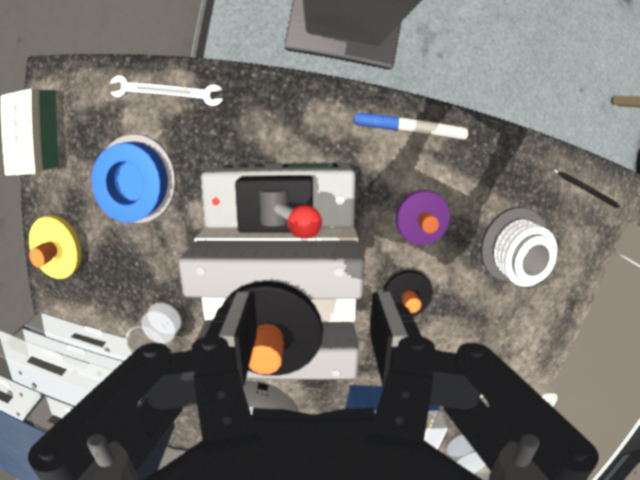

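The ball now sits at (305,221), which matches the off end stop. Next I'll move over the knob.

>>> jog_arm(
  rows=[
    [[-3.6, 8.7, 0], 0],
    [[-3.6, 8.7, 0], 0],
    [[-3.6, 8.7, 2.2], 0],
    [[-3.6, 8.7, 2.2], 0],
    [[-3.6, 8.7, 2.2], 0],
    [[-3.6, 8.7, 2.2], 0],
  ],
  gripper=0.3,
)

```text
time: 5.67
tcp_pos: [547.3, -47.8, 237.4]
orientation: [-2.016, -2.406, 0.002]
ft_force: [-0.6, 0.2, -0.3]
width: 60.2
```

```bash
python3 - <<'E'
from ov import *
cp=camera_params('wrist'); save('wrist','w6.png'); W=cv2.imread('pics/w6.png')
hp=(549.3,-48.2)
ov(W,'wrist',[(hp,88,157,(0,255,0)),(hp,26,191,(255,0,0)),(hp,26,157,(255,0,0))],(200,200,440,400),3,'w6o.png',cp)
E
python3 go.py 549.3 -48.2 162 1.747
```

```text
t 5.72 tcp [547.5 -47.8 238.3] ang 1.747 tilt 0.06 F [ 0.6  0.2 -0.5] w 59.8 q [-0.23  0.38  1.44  0.    1.32 -1.97]
shift cm [-0.08, 0.18, 7.63] turn 0.0 rows 1.8297727875543544
```

View pics/w6o.png

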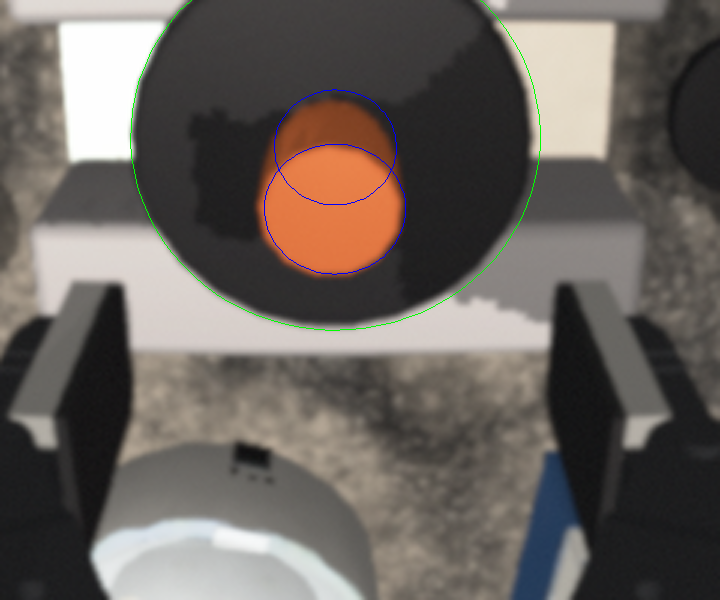

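>>> jog_arm(
  rows=[
    [[-0.2, 0.2, 2.5], 0],
    [[-0.2, 0.2, 5], 0],
    [[-0.2, 0.2, 6.8], 0],
    [[-0.2, 0.2, 7.6], 0],
    [[-0.2, 0.2, 7.6], 0],
    [[-0.2, 0.2, 7.6], 0],
  ],
)

```text
time: 6.22
tcp_pos: [550.9, -49.6, 163.4]
orientation: [2.017, 2.408, 0.001]
ft_force: [0.8, 0.0, 0.2]
width: 60.0
```

```bash
python3 - <<'E'
from h import *
save('wrist','w7.png');save('side','s7.png')
s=cv2.imread('pics/s7.png')[130:270,240:400]; cv2.imwrite('pics/s7b.png',cv2.resize(s,None,fx=4,fy=4))
E
python3 go.py 549.3 -48.2 162 1.747
```

```text
t 6.32 tcp [551.5 -49.8 164. ] ang 1.747 tilt 0.17 F [-0.1 -0.3  0.5] w 59.8 q [-0.23  0.45  1.55  0.    1.14 -1.98]
shift cm [0.19, -0.19, 0.2] turn 0.0 rows 0.08064089504106599
```

View pics/w7.png

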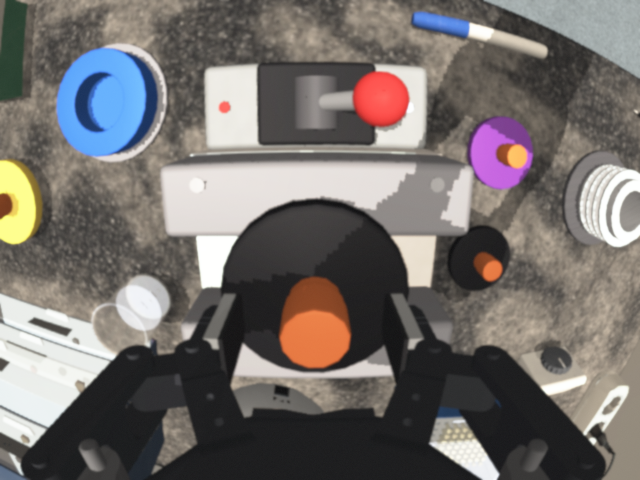

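View pics/s7b.png

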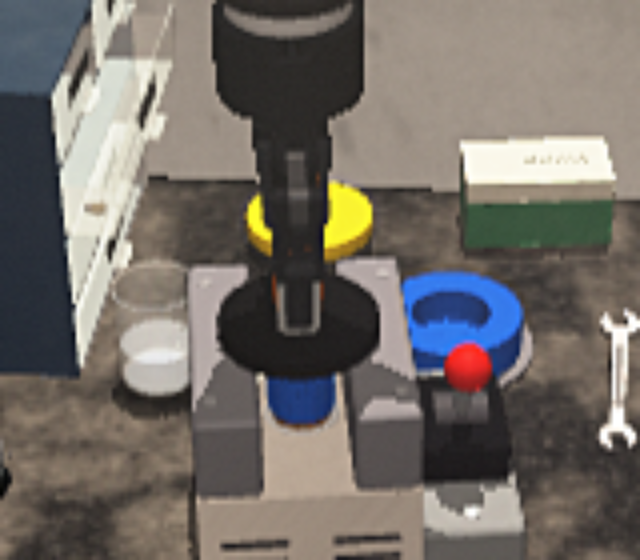

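>>> jog_arm(
  rows=[
    [[0, 0, 0], 0],
    [[0, 0, 0], 0],
    [[0, 0, 0], 0],
    [[0, 0, 0], 0],
    [[0, 0, 0], 0],
    [[0, 0, 0], 0],
  ],
  gripper=1,
)

```text
time: 6.82
tcp_pos: [551.1, -49.7, 163.3]
orientation: [2.016, 2.407, 0.001]
ft_force: [-1.9, 1.1, 6.8]
width: 25.0
```

>>> jog_arm(
  rows=[
    [[0, 0, -0.5], 0],
    [[0, 0, -2], 0],
    [[0, 0, -4], 0],
    [[0, 0, -6], 0],
    [[0, 0, -8], 0],
    [[0, 0, -8], 0],
    [[0, 0, -8], 0],
  ],
)

```text
time: 7.4
tcp_pos: [551.0, -49.7, 242.9]
orientation: [2.016, 2.407, 0.001]
ft_force: [0.6, -0.6, -1.8]
width: 25.1
```

```bash
python3 - <<'E'
from h import *
save('wrist','w8.png');save('side','s8.png')
s=cv2.imread('pics/s8.png')[100:270,230:420]; cv2.imwrite('pics/s8b.png',cv2.resize(s,None,fx=3.5,fy=3.5))
E
python3 go.py 477.5 -241 240 1.747
```

```text
t 7.5 tcp [550.  -49.5 241. ] ang 1.747 tilt 0.13 F [-0.4  0.2 -1.6] w 25.3 q [-0.23  0.39  1.43  0.    1.33 -1.98]
shift cm [-17.58, -10.49, 0.1] turn -0.0 rows 4.910025984755649
```

View pics/w8.png

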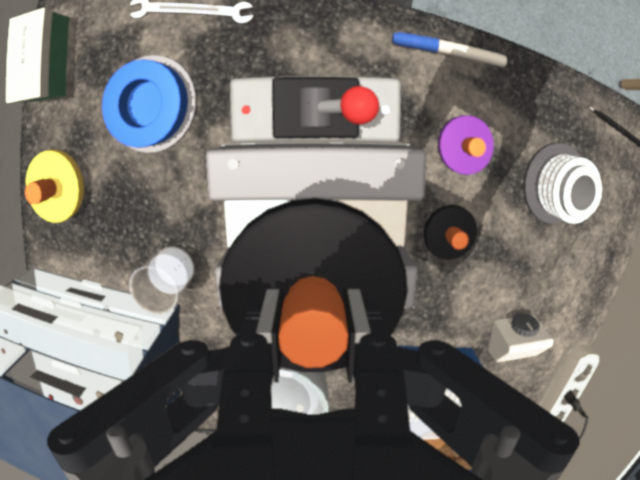

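View pics/s8b.png

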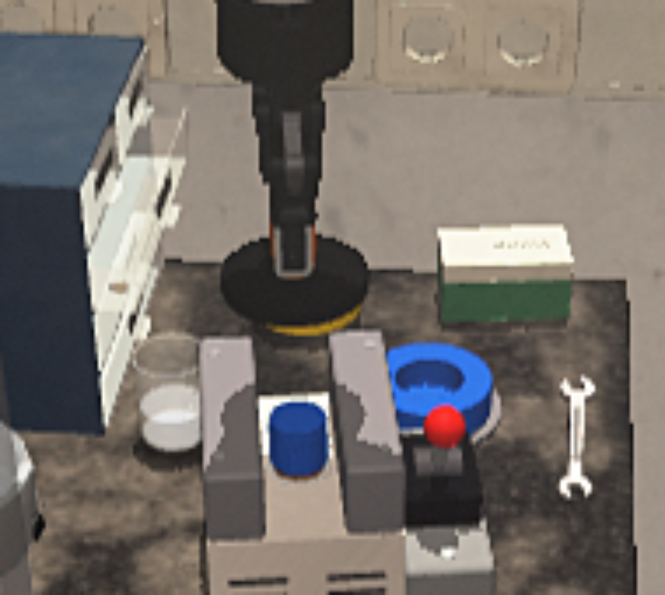

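```bash
python3 - <<'E'
from ov import *
s=observe(); cp=camera_params('wrist'); save('wrist','w9.png'); W=cv2.imread('pics/w9.png')
t=s['tcp_pos'];M=R.from_rotvec(s['orientation']).as_matrix(); print(t.round(1))
c=[]
for o,col in [(0,(0,255,0)),(-3,(0,0,255))]:
    p=t+M@[0,o,0]; c+=[(p,88,t[2]-6.3,col),(p,26,t[2]+27.7,col),(p,26,t[2]-6.3,col)]
ov(W,'wrist',c,(200,190,430,380),3,'w9o.png',cp)
E
python3 go.py 477.5 -241 240 1.747
```

```text
[550.  -49.5 241. ]
t 7.55 tcp [550.  -49.5 240.8] ang 1.747 tilt 0.16 F [-0.8 -0.4 -2.1] w 25.3 q [-0.23  0.39  1.43  0.    1.33 -1.98]
shift cm [-17.58, -10.49, 0.08] turn -0.0 rows 4.910199365594011
```

View pics/w9o.png

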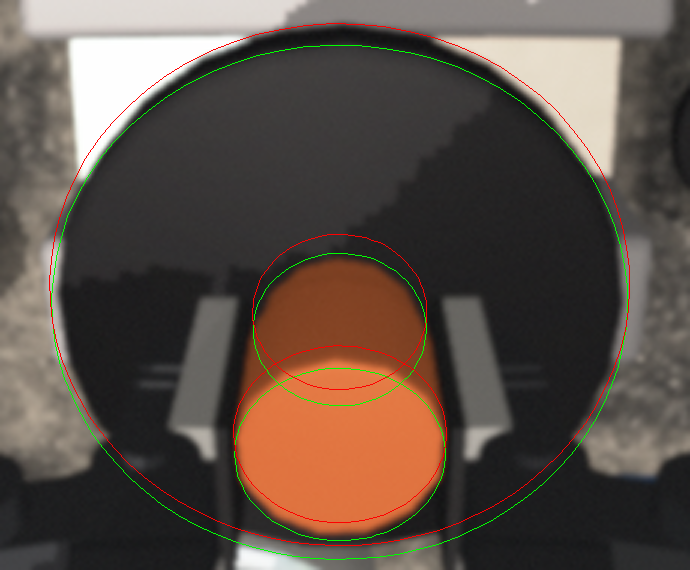

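>>> jog_arm(
  rows=[
    [[-4, -2.5, 0], 0],
    [[-8, -5, 0], 0],
    [[-12, -7.5, 0], 0],
    [[-16, -9.5, 0], 0],
    [[-17.6, -10.4, 0.1], 0],
    [[-17.6, -10.4, 0.1], 0],
    [[-17.6, -10.4, 0.1], 0],
    [[-17.6, -10.4, 0.1], 0],
  ],
)

```text
time: 8.22
tcp_pos: [478.8, -240.7, 240.2]
orientation: [-2.017, -2.406, -0.001]
ft_force: [0.3, 0.5, -1.0]
width: 25.1
```

```bash
python3 - <<'E'
from ov import *
s=observe(); cp=camera_params('wrist'); save('wrist','w10.png'); W=cv2.imread('pics/w10.png')
t=s['tcp_pos']; ho=(477.5,-241); print(t.round(1))
ov(W,'wrist',[(ho,50,30,(0,0,255)),(ho,92,30,(0,255,0)),(ho,108,4,(255,0,255))],(200,150,430,340),3,'w10o.png',cp)
E
python3 go.py 478.5 -240.8 100 1.747
```

```text
[ 478.8 -240.7  240.2]
t 8.27 tcp [ 479.1 -240.2  240.5] ang 1.748 tilt 0.1 F [-0.3  0.2 -2.2] w 24.7 q [-0.61  0.36  1.48  0.    1.31 -2.36]
shift cm [-0.07, -0.06, 14.05] turn 0.001 rows 3.369537130951862
```

View pics/w10o.png

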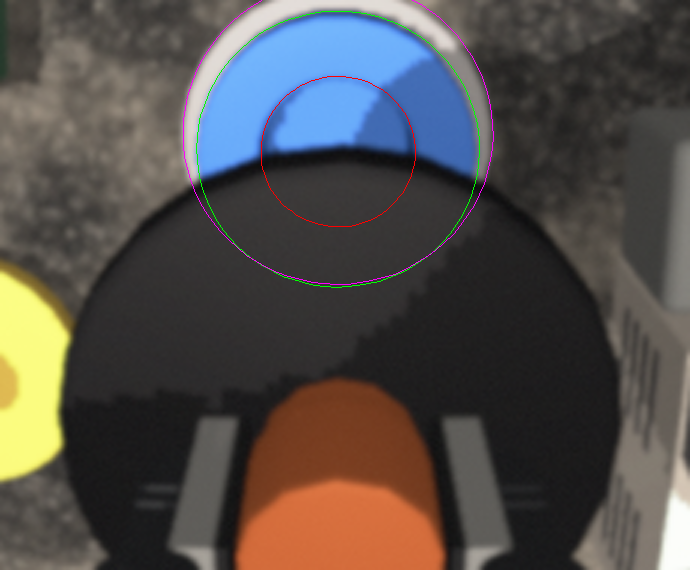

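>>> jog_arm(
  rows=[
    [[-0.1, -0.1, 4], 0],
    [[-0.1, -0.1, 8], 0],
    [[-0.1, -0.1, 12], 0],
    [[-0.1, -0.1, 15], 0],
    [[-0.1, -0.1, 17], 0],
    [[-0.1, -0.1, 18], 0],
    [[-0.1, -0.1, 18.4], 0],
    [[-0.1, -0.1, 18.4], 0],
  ],
)

```text
time: 8.93
tcp_pos: [478.8, -241.5, 57.1]
orientation: [-2.015, -2.409, -0.0]
ft_force: [0.4, -0.6, -1.5]
width: 25.0
```

```bash
python3 - <<'E'
from h import *
save('side','s11.png')
s=cv2.imread('pics/s11.png')[130:270,260:420]; cv2.imwrite('pics/s11b.png',cv2.resize(s,None,fx=4,fy=4))
E
python3 go.py 478.5 -240.8 51 1.747
```

```text
t 8.98 tcp [ 479.2 -242.1   58.1] ang 1.748 tilt 0.07 F [-0.2  0.2 -0.6] w 25.3 q [-0.61  0.56  1.71  0.    0.87 -2.36]
shift cm [0.14, -0.05, 0.71] turn 0.001 rows 0.17270207623153114
```

View pics/s11b.png

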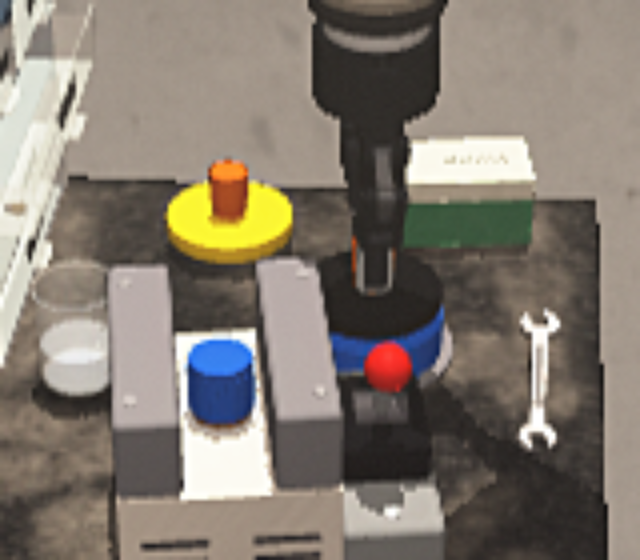

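>>> jog_arm(
  rows=[
    [[0.1, 0, 0.2], 0],
    [[0.1, 0, 0.4], 0],
    [[0.1, 0, 0.6], 0],
    [[0.1, 0, 0.7], 0],
    [[0.1, 0, 0.7], 0],
  ],
)

```text
time: 9.4
tcp_pos: [478.2, -241.4, 50.4]
orientation: [2.017, 2.408, 0.0]
ft_force: [0.4, 0.6, -1.6]
width: 24.8
```

>>> jog_arm(
  rows=[
    [[0, 0, 0.1], 0],
    [[0, 0, 0.2], 0],
    [[0, 0, 0.2], 0],
  ],
)

```text
time: 9.65
tcp_pos: [478.3, -241.5, 50.3]
orientation: [2.017, 2.407, 0.0]
ft_force: [-5.9, 2.7, 15.9]
width: 25.1
```

>>> jog_arm(
  rows=[
    [[0, 0, 0], 0],
    [[0, 0, 0], 0],
    [[0, 0, 0], 0],
    [[0, 0, 0], 0],
    [[0, 0, 0], 0],
  ],
  gripper=0.35,
)

```text
time: 10.07
tcp_pos: [478.2, -241.3, 48.1]
orientation: [-2.017, -2.408, -0.0]
ft_force: [-0.0, -0.2, -0.2]
width: 55.6
```

>>> jog_arm(
  rows=[
    [[0, 0, -2], 0],
    [[0, 0, -5], 0],
    [[0, 0, -9], 0],
    [[0, 0, -13], 0],
    [[0, 0, -17], 0],
    [[0, 0, -20], 0],
    [[0, 0, -20], 0],
    [[0, 0, -20], 0],
  ],
)

```text
time: 10.73
tcp_pos: [478.8, -241.7, 249.9]
orientation: [2.015, 2.405, 0.001]
ft_force: [0.1, 0.0, -0.9]
width: 55.8
```

```bash
python3 - <<'E'
from ov import *
s=observe(); cp=camera_params('wrist'); save('wrist','w12.png'); W=cv2.imread('pics/w12.png')
t=s['tcp_pos']; ho=(477.5,-241); print(t.round(1))
a=ov(W,'wrist',[(ho,88,44,(0,0,255)),(ho,92,30,(0,255,0)),(ho,26,78,(255,0,255)),(ho,108,4,(255,0,255))],(240,150,430,350),3,None,cp)
save('side','s12.png')
s=cv2.imread('pics/s12.png')[130:270,260:420]; s=cv2.resize(s,None,fx=600/140,fy=600/140)
cv2.imwrite('pics/w12o.png',cv2.resize(np.hstack([a,s]),(800,380)))
E
python3 go.py 549.3 -48 240 1.747
```

```text
[ 478.8 -241.7  249.9]
t 10.83 tcp [ 477.6 -240.9  247. ] ang 1.747 tilt 0.13 F [ 0.1  0.  -0.8] w 55.6 q [-0.61  0.35  1.47  0.    1.33 -2.36]
shift cm [17.74, 10.44, 0.71] turn 0.0 rows 4.938662766128088
```

View pics/w12o.png

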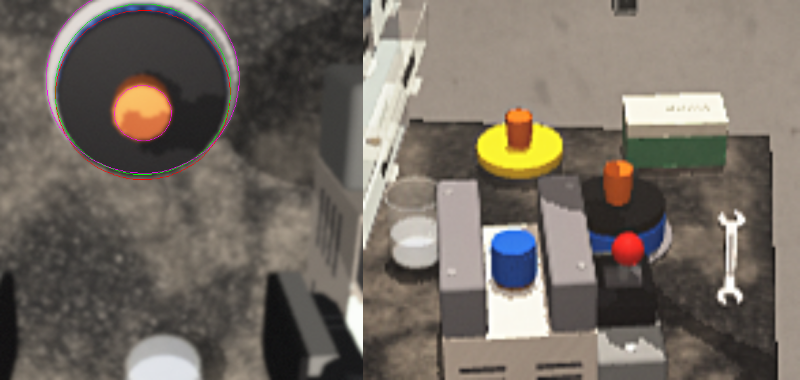

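>>> jog_arm(
  rows=[
    [[4, 2.4, 0], 0],
    [[8, 4.7, 0], 0],
    [[12, 7.1, 0], 0],
    [[16, 9.5, 0], 0],
    [[17.7, 10.4, 0.7], 0],
    [[17.7, 10.4, 0.7], 0],
    [[17.7, 10.4, 0.7], 0],
    [[17.7, 10.4, 0.7], 0],
  ],
  gripper=0.22,
)

```text
time: 11.5
tcp_pos: [548.9, -48.9, 239.7]
orientation: [-2.015, -2.407, 0.003]
ft_force: [0.2, -0.4, 0.1]
width: 66.6
```

```bash
python3 - <<'E'
from ov import *
s=observe(); cp=camera_params('wrist'); save('wrist','w13.png'); W=cv2.imread('pics/w13.png')
t=s['tcp_pos']; print(t.round(1)); hp=(549.3,-48)
ov(W,'wrist',[(hp,36,130,(0,0,255)),(hp,36,98,(0,255,0)),(t,10,t[2],(255,0,0))],(200,130,440,350),3,'w13o.png',cp)
E
python3 go.py 549.3 -48 150 1.747
```

```text
[548.9 -48.9 239.7]
t 11.55 tcp [549.  -49.6 240.2] ang 1.746 tilt 0.13 F [ 0.4 -0.8  0.1] w 66.4 q [-0.23  0.38  1.43 -0.    1.32 -1.98]
shift cm [0.14, 0.08, 9.02] turn -0.001 rows 2.1631198058578183
```

View pics/w13o.png

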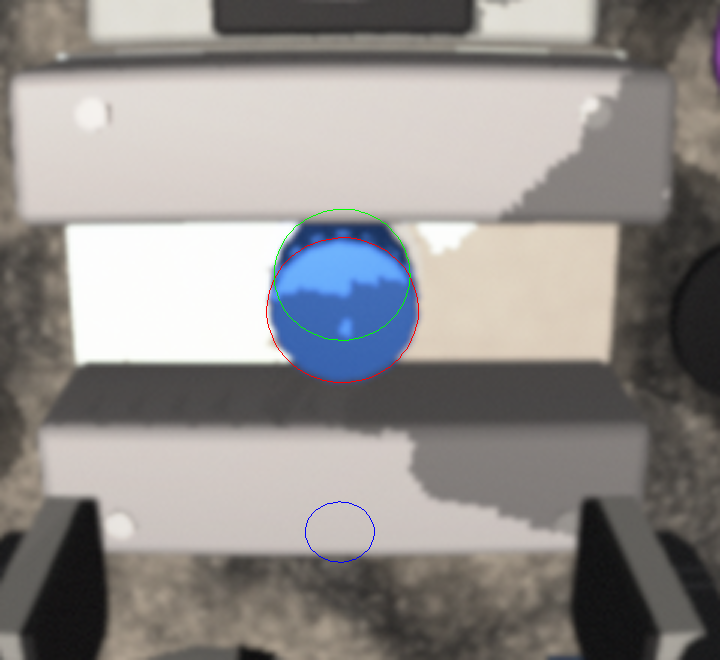

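>>> jog_arm(
  rows=[
    [[0.1, 0.1, 3], 0],
    [[0.1, 0.1, 6], 0],
    [[0.1, 0.1, 8], 0],
    [[0.1, 0.1, 9], 0],
    [[0.1, 0.1, 9], 0],
    [[0.1, 0.1, 9], 0],
  ],
)

```text
time: 12.05
tcp_pos: [550.5, -48.7, 151.7]
orientation: [2.019, 2.407, 0.0]
ft_force: [-0.5, 0.0, -0.5]
width: 66.5
```

```bash
python3 - <<'E'
from ov import *
s=observe(); cp=camera_params('wrist'); save('wrist','w14.png'); W=cv2.imread('pics/w14.png')
t=s['tcp_pos']; print(t.round(1)); hp=(549.3,-48)
ov(W,'wrist',[(hp,36,130,(0,0,255))],(180,150,440,400),2.4,'w14o.png',cp)
E
python3 go.py 549.3 -48 100 1.747
```

```text
[550.5 -48.7 151.7]
t 12.1 tcp [551.  -48.6 152.5] ang 1.746 tilt 0.11 F [-0.4 -0.6 -0.2] w 66.7 q [-0.23  0.47  1.56  0.    1.11 -1.97]
shift cm [0.09, -0.17, 5.25] turn -0.001 rows 1.259772380200976
```

View pics/w14o.png

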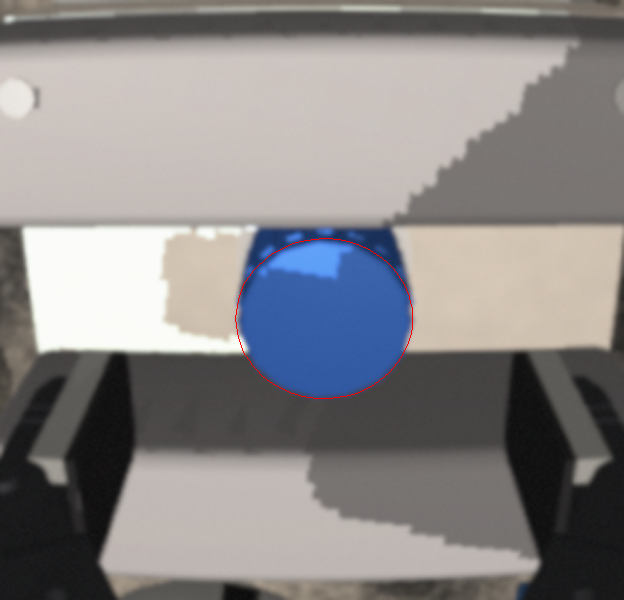

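>>> jog_arm(
  rows=[
    [[0.1, -0.1, 1.5], 0],
    [[0.1, -0.1, 3], 0],
    [[0.1, -0.1, 4.3], 0],
    [[0.1, -0.1, 5], 0],
    [[0.1, -0.1, 5.2], 0],
    [[0.1, -0.1, 5.2], 0],
    [[0.1, -0.1, 5.2], 0],
  ],
)

```text
time: 12.68
tcp_pos: [549.9, -47.0, 100.4]
orientation: [2.016, 2.407, 0.002]
ft_force: [-0.4, -0.0, 1.3]
width: 66.8
```

```bash
python3 go.py 549.3 -48 99 1.747
python3 - <<'E'
from h import *
save('wrist','w15.png')
E
```

```text
t 12.68 tcp [549.9 -47.  100.4] ang 1.747 tilt 0.11 F [-0.4 -0.   1.3] w 66.8 q [-0.22  0.53  1.63  0.    0.99 -1.97]
shift cm [-0.08, -0.08, 0.14] turn -0.0 rows 0.043398406751646114
```

View pics/w15.png

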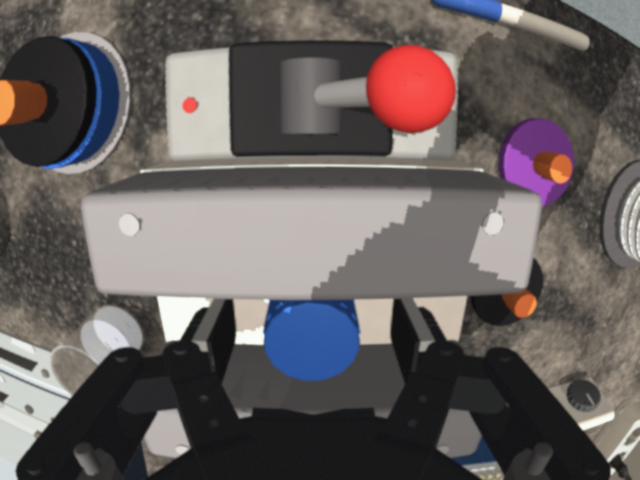

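>>> jog_arm(
  rows=[
    [[0, 0, 0], 0],
    [[0, 0, 0], 0],
    [[0, 0, 0], 0],
    [[0, 0, 0], 0],
    [[0, 0, 0], 0],
    [[0, 0, 0], 0],
  ],
  gripper=1,
)

```text
time: 13.23
tcp_pos: [549.7, -47.0, 100.1]
orientation: [2.017, 2.407, 0.001]
ft_force: [-1.2, -0.2, 5.4]
width: 34.5
```

>>> jog_arm(
  rows=[
    [[0, 0, -0.5], 0],
    [[0, 0, -1.5], 0],
    [[0, 0, -3], 0],
    [[0, 0, -4.5], 0],
    [[0, 0, -6], 0],
    [[0, 0, -7], 0],
    [[0, 0, -7], 0],
  ],
)

```text
time: 13.82
tcp_pos: [550.4, -47.0, 171.9]
orientation: [2.015, 2.405, 0.003]
ft_force: [0.5, -0.3, -0.9]
width: 34.7
```

>>> jog_arm(
  rows=[
    [[0, 0, -2], 0],
    [[0, 0, -4], 0],
    [[0, 0, -6], 0],
    [[0, 0, -7.5], 0],
    [[0, 0, -8.5], 0],
    [[0, 0, -8.5], 0],
    [[0, 0, -8.5], 0],
  ],
)

```text
time: 14.4
tcp_pos: [549.0, -46.8, 253.7]
orientation: [-2.017, -2.408, 0.0]
ft_force: [-0.3, -0.7, -1.2]
width: 34.5
```

```bash
python3 - <<'E'
from ov import *
s=observe(); cp=camera_params('wrist'); save('wrist','w16.png'); W=cv2.imread('pics/w16.png')
t=s['tcp_pos']; print(t.round(1)); M=R.from_rotvec(s['orientation']).as_matrix()
c=[]
for o,col in [(0,(0,255,0)),(-3,(0,0,255))]:
    p=t+M@[0,o,0]; c+=[(p,36,t[2]+30,col),(p,36,t[2]-4,col)]
a=ov(W,'wrist',c,(250,250,370,400),4,None,cp)
save('side','s16.png')
s=cv2.imread('pics/s16.png')[100:250,240:400]; s=cv2.resize(s,None,fx=4,fy=4)
cv2.imwrite('pics/w16o.png',cv2.resize(np.hstack([a,s]),(798,430)))
E
python3 go.py 475.5 235 255 1.747
```

```text
[549.  -46.8 253.7]
t 14.5 tcp [548.5 -46.7 252.8] ang 1.747 tilt 0.15 F [-0.6  0.3 -0.2] w 34.7 q [-0.22  0.38  1.41  0.    1.36 -1.97]
shift cm [29.02, -2.25, -0.18] turn -0.0 rows 6.979321702990629
```

View pics/w16o.png

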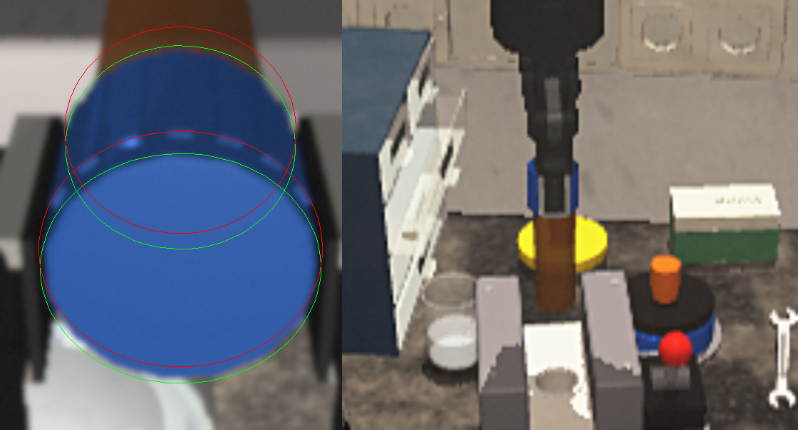

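>>> jog_arm(
  rows=[
    [[2, -0.1, 0], 0],
    [[5, -0.3, 0], 0],
    [[8.5, -0.6, 0], 0],
    [[12, -0.9, 0], 0],
    [[15.5, -1.2, 0], 0],
    [[19, -1.5, 0], 0],
    [[22.5, -1.8, 0], 0],
    [[25.5, -2, 0], 0],
    [[28, -2.1, 0], 0],
    [[29, -2.2, 0], 0],
  ],
)

```text
time: 15.33
tcp_pos: [475.2, 237.6, 253.1]
orientation: [-2.013, -2.41, 0.002]
ft_force: [0.0, -0.3, -1.3]
width: 34.2
```

>>> jog_arm(
  rows=[
    [[0, 0, 0], 0],
    [[0, 0, 0], 0],
  ],
)

```text
time: 15.5
tcp_pos: [476.5, 234.3, 253.5]
orientation: [-2.016, -2.409, 0.003]
ft_force: [0.5, -1.3, -0.9]
width: 34.5
```

```bash
python3 - <<'E'
from ov import *
s=observe(); cp=camera_params('wrist'); save('wrist','w17.png'); W=cv2.imread('pics/w17.png')
t=s['tcp_pos']; print(t.round(1)); st=(475.5,235)
ov(W,'wrist',[(st,40,58,(0,0,255)),(st,60,58,(0,255,0)),(st,100,2,(255,0,255))],(220,120,420,320),3,'w17o.png',cp)
E
python3 go.py 475.5 235 255 1.747
```

```text
[476.5 234.3 253.5]
t 15.55 tcp [476.8 233.8 253.7] ang 1.747 tilt 0.08 F [ 0.4 -0.4 -1.3] w 34.2 q [ 0.31  0.34  1.47 -0.    1.34 -1.43]
shift cm [0.14, -0.11, -0.13] turn -0.0 rows 0.05339867528529074
```

View pics/w17o.png

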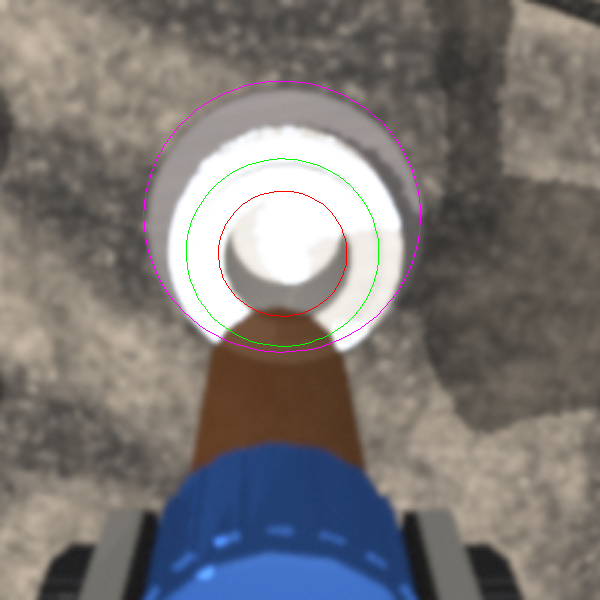

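Run:
```python
from ov import *
s=observe(); cp=camera_params('wrist'); W=cv2.imread('pics/w17.png'); W=cv2.convertScaleAbs(np.clip(W.astype(float)-120,0,255),alpha=1.85)
st=(476.7,236.5)
a=ov(W,'wrist',[(st,40,58,(0,0,255)),(st,60,58,(0,255,0)),(st,100,2,(255,0,255))],(250,140,390,260),5,None,cp)
T=cv2.imread('pics/top1.png');S=cv2.imread('pics/side1.png')
sc=[(st,40,58,(0,0,255)),(st,60,58,(0,255,0)),(st,100,2,(255,0,255))]
b=ov(S,'side',sc,(300,320,380,380),5,None); c=ov(T,'top',sc,(165,240,245,300),5,None)
cv2.imwrite('pics/w17p.png',cv2.resize(np.hstack([a,np.vstack([b,c])]),(800,436)))
```

```text
(no output)
```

View pics/w17p.png

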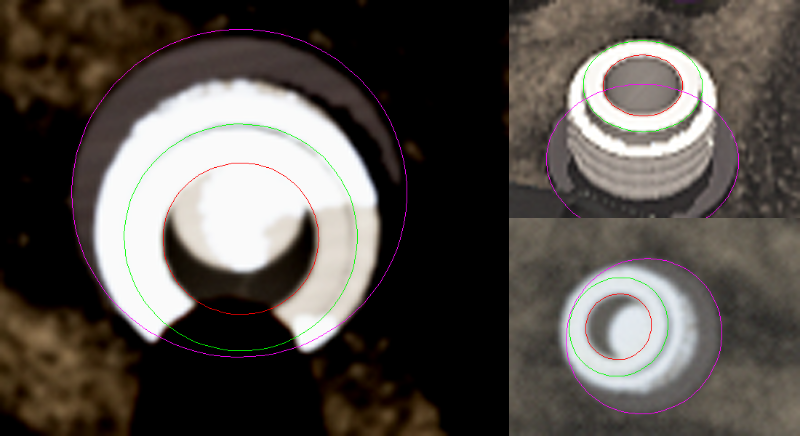

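```bash
python3 go.py 477.2 236.6 155 1.747
```

```text
t 15.55 tcp [476.8 233.8 253.7] ang 1.747 tilt 0.08 F [ 0.4 -0.4 -1.3] w 34.2 q [ 0.31  0.34  1.47 -0.    1.34 -1.43]
shift cm [0.28, 0.1, 9.87] turn -0.0 rows 2.367802511813329
```

>>> jog_arm(
  rows=[
    [[0.2, 0.1, 2], 0],
    [[0.2, 0.1, 4.5], 0],
    [[0.2, 0.1, 7], 0],
    [[0.2, 0.1, 9], 0],
    [[0.2, 0.1, 9.8], 0],
    [[0.2, 0.1, 9.8], 0],
    [[0.2, 0.1, 9.8], 0],
    [[0.2, 0.1, 9.8], 0],
  ],
)

```text
time: 16.22
tcp_pos: [478.4, 236.7, 157.7]
orientation: [2.017, 2.406, 0.003]
ft_force: [-0.3, -0.1, -0.9]
width: 34.6
```

```bash
python3 - <<'E'
from ov import *
s=observe(); cp=camera_params('wrist'); save('wrist','w18.png'); W=cv2.imread('pics/w18.png')
t=s['tcp_pos']; print(t.round(1)); st=(476.7,236.5)
a=ov(W,'wrist',[(st,40,58,(0,0,255)),(st,60,58,(0,255,0)),(st,100,2,(255,0,255))],(220,120,420,320),3,None,cp)
save('side','s18.png')
s=cv2.imread('pics/s18.png')[260:400,260:400]; s=cv2.resize(s,(600,600))
cv2.imwrite('pics/w18o.png',cv2.resize(np.hstack([a,s]),(800,400)))
E
python3 go.py 477.2 236.6 98 1.747
```

```text
[478.4 236.7 157.7]
t 16.32 tcp [478.2 237.  157.7] ang 1.747 tilt 0.16 F [ 0.  -0.6 -0.8] w 34.5 q [ 0.32  0.43  1.61  0.    1.1  -1.43]
shift cm [-0.02, -0.12, 5.97] turn -0.0 rows 1.4323787563581336
```

View pics/w18o.png

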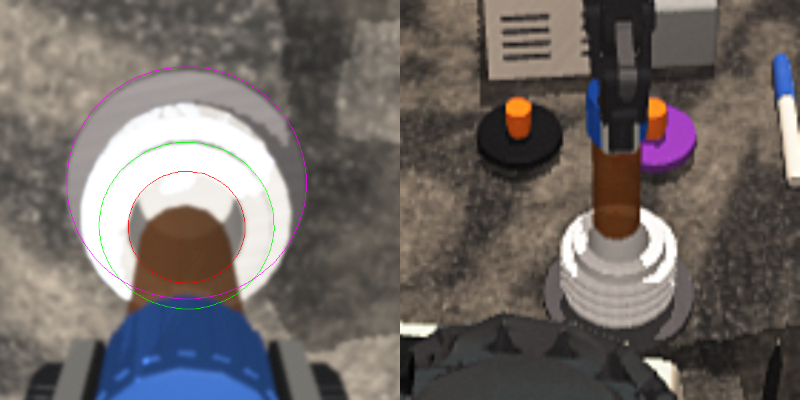

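>>> jog_arm(
  rows=[
    [[0, -0.1, 1.2], 0],
    [[0, -0.1, 2.5], 0],
    [[0, -0.1, 4], 0],
    [[0, -0.1, 5], 0],
    [[0, -0.1, 5.6], 0],
    [[0, -0.1, 5.8], 0],
    [[0, -0.1, 5.8], 0],
    [[0, -0.1, 5.8], 0],
  ],
)

```text
time: 16.98
tcp_pos: [476.8, 236.9, 98.9]
orientation: [2.017, 2.408, 0.002]
ft_force: [-0.7, -0.8, -0.6]
width: 34.7
```

>>> jog_arm(
  rows=[
    [[0, 0, 0.1], 0],
    [[0, 0, 0.2], 0],
    [[0, 0, 0.2], 0],
    [[0, 0, 0.2], 0],
  ],
)

```text
time: 17.32
tcp_pos: [476.4, 236.8, 96.5]
orientation: [2.017, 2.408, 0.001]
ft_force: [-0.6, 0.1, -1.0]
width: 34.2
```

>>> jog_arm(
  rows=[
    [[0, 0, 0.1], 0],
    [[0, 0, 0.1], 0],
    [[0, 0, 0.1], 0],
  ],
)

```text
time: 17.57
tcp_pos: [476.8, 236.9, 96.1]
orientation: [2.017, 2.408, 0.002]
ft_force: [-1.0, -0.8, 5.9]
width: 34.4
```

Contact at the cup floor (5.9 N). Now I'll let go and back off straight up.

>>> jog_arm(
  rows=[
    [[0, 0, 0], 0],
    [[0, 0, 0], 0],
    [[0, 0, 0], 0],
    [[0, 0, 0], 0],
    [[0, 0, 0], 0],
    [[0, 0, 0], 0],
  ],
  gripper=0.25,
)

```text
time: 18.07
tcp_pos: [476.3, 236.8, 95.2]
orientation: [-2.017, -2.408, 0.0]
ft_force: [-0.2, -0.3, 0.0]
width: 64.0
```

>>> jog_arm(
  rows=[
    [[0, 0, -1], 0],
    [[0, 0, -3], 0],
    [[0, 0, -6], 0],
    [[0, 0, -10], 0],
    [[0, 0, -14], 0],
    [[0, 0, -16], 0],
    [[0, 0, -16], 0],
    [[0, 0, -16], 0],
  ],
)

```text
time: 18.73
tcp_pos: [476.7, 236.9, 257.1]
orientation: [2.016, 2.407, 0.005]
ft_force: [0.1, 0.3, -0.0]
width: 63.7
```

Run:
```python
from ov import *
s=observe(); cp=camera_params('wrist'); save('wrist','w19.png'); W=cv2.imread('pics/w19.png')
st=(476.7,236.5)
a=ov(W,'wrist',[(st,36,126,(0,0,255)),(st,36,92,(0,255,0))],(170,100,470,325),2,None,cp)
save('side','s19.png');save('top','t19.png')
s=cv2.imread('pics/s19.png')[160:400,240:440]
cv2.imwrite('pics/w19o.png',cv2.resize(np.hstack([cv2.resize(W,(640,480)),cv2.resize(s,(400,480))]),(800,370)));cv2.imwrite('pics/w19p.png',a)
print(observe())
```

```text
{'time': 18.8833, 'q': array([ 3.17072880e-01,  3.38045433e-01,  1.46589051e+00,  4.83827439e-05,
        1.34043635e+00, -1.42988319e+00]), 'dq': array([-2.52960966e-04,  1.13184694e-02,  1.07093639e-03, -2.25697068e-03,
       -2.50748828e-03,  4.43977516e-06]), 'joint_torque': array([ 3.64451855e-02, -4.47001612e+01, -2.57162654e+01,  5.75348731e-04,
        1.07471453e-02,  4.52407178e-06]), 'tcp_pos': array([475.56900697, 236.47882098, 254.01042788]), 'orientation': array([-2.01646222, -2.40707253,  0.00366682]), 'ft_force': array([ 0.51763474,  0.55748962, -1.07812768]), 'ft_torque': array([-2.98404293e-03, -1.78175612e-05, -8.43007103e-03]), 'width': 63.94970693420438}
```

View pics/w19o.png

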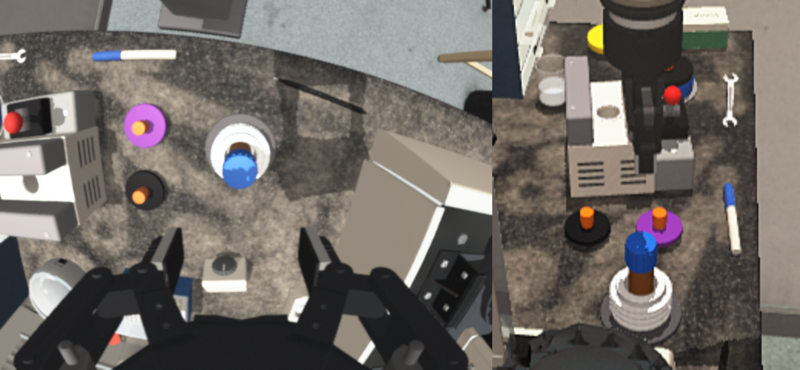

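View pics/w19p.png

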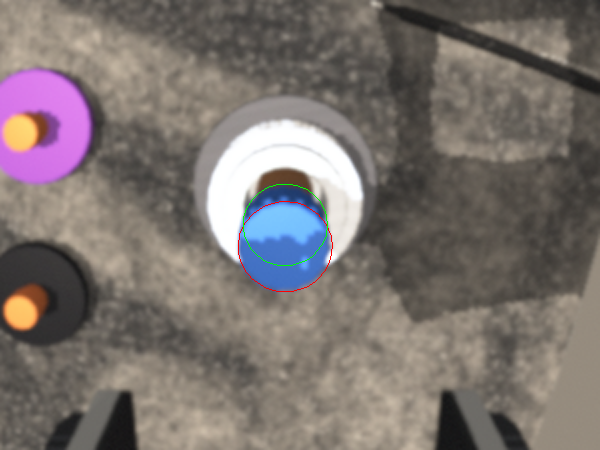

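View pics/t19.png

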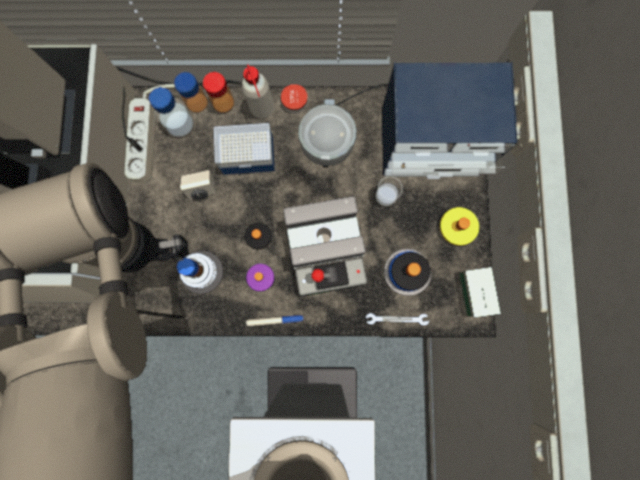

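The tube stands upright in the cup, with its head matching the predicted circle. The cap is in the blue holder, the toggle is on the white-dot side, and the bystanders haven't moved. Handing in.

```bash
python3 -c "
from cell import *
print(job_done())"
```

```text
the job is handed in; nothing more can be done
None
```

I finished all three steps and handed the job in at about 19 s of the 64 s. `job_done()` gives no verdict, so what follows is from my own last checks.

- **Toggle:** I pushed it across with the fingers. After the push, the wrist camera saw the red ball where the off end stop (1.0 rad) should put it. The final top view still shows it on the white-dot side.
- **Cap:** I lifted it by the knob, lowered it into the blue holder until it touched (about 16 N) and let go. The images show it level and within about 1–2 mm of the holder's centre.
- **Tube:** I lifted it straight up out of the well and set it in the cooling stand, with 5.9 N at the cup floor when it touched. After I let go, it stands upright and within about 1–2 mm of the stand's centre.
- **Rest of the scene:** The beaker, timer, marker and wrench look unmoved in the last views. The gripper was clear, about 130 mm above the tube, and the force reading was near zero.

No check failed. My first camera estimate of the stand's position was about 2 mm off, so I corrected it with the wrist camera before lowering the tube. The measured arm position also wobbled by 1–2 mm after some moves, and I allowed for that.

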